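# Find the fullest battery tin by its weight and hold it up

### The arm

A 6-joint arm with a two-finger parallel gripper is mounted at the origin on the work surface. World frame = base frame: x ahead of the robot, y to its left, z up, the work surface at z = 0. Lengths are in m, angles in degrees, forces in N, time in s.
With the tool pointing down it reaches from about 0.225 to 0.725 m from the base axis. Payload 3.1 kg.
Tool frame: the origin (TCP) lies between the finger pads; the fingertips stand 22 mm ahead of it and the grasp point (between the pads) lies 3 mm ahead of it; z points along the fingers, y is the line along which they close (so a half turn about z gives the same grasp; the last joint's range is limited). The gripper opens to 85 mm and grips with 20 to 120 N. Pads are 22 mm wide; open, the fingers measure 114 mm over their backs; the gripper's body (76 mm by 85 mm) begins 54 mm behind the grasp point. The pads swing forward as they close: fully open they stand 13 mm farther back than shut.
Start: joints at [-83.411, 2.75, 5.684, 92.934, 0, 82.678], TCP at [0.126, -0.51, 0.253] pointing down, gripper open.
Joint ranges: [-166.93, 166.93], [-56.73, 111.36], [-69.38, 81.34], [-121.58, 131.49], [-85.45, 84.26], [-180, 180]. Speed limits (degrees/s): [159.86, 159.86, 180, 180, 180, 180].

### API

Orientations are given as [roll, pitch, yaw] about the fixed x, y, z axes, in that order (R = Rz(yaw) Ry(pitch) Rx(roll)).
In Python, from station import telemetry, vision, ticket gives the robot as it stands.
- The arm moves only by the tool step_arm, never from a script. Its argument "moves" is a list of rows, each an object of numbers: "x", "y", "z": the shift along the tool's x, y, z in cm; "wx", "wy", "wz": the turn, a rotation vector about the tool's x, y, z in units of 6 degrees (1.0 is 6 degrees); "hand": the finger opening in cm, from 0 to 8.54. A call has 1 to 10 rows; each row is the pose to reach, as a shift and turn from the pose commanded when the call began, along the tool's axes at that moment; what a row does not reach only later rows make up. A row lasts 1/12 s, in which the tool goes at most 41.7 mm and 7.16 degrees, less where a joint would pass 70% of its speed; a pose out of reach is approached as far as the arm can. A call with a gripper value outside its range is refused whole. The fingers move at their own pace and stop on an object; the grip force is fixed at half the most. Time passes only in rows, so rows that repeat a pose let the fingers close. It gives the time, the measured TCP pose, the force, the opening and the grip force at its end, in the units of the state.
- telemetry.state(): the state, without advancing time (a new reading comes with each control period).
- vision.camera(name): name is "scene" or "top"; returns a dict with "image" (400x640x3 uint8, red, green, blue), "range_z" (400x640 float32, m along the optical axis (not along the pixel's ray), 0 where there is no reading), "mtx" (3x3 intrinsics, pixels), "k1" (the pictures are not rectified: a ray, as slopes to the right and down, at radius r is drawn at 1 + k1 r^2 times it, then the intrinsics apply), "view" (4x4, takes a point from world to camera coordinates). Camera axes: x right, y down, z forward; pixel columns grow to the right and rows downward; lengths in m; the calibration is good to about 2 mm. A picture is of the moment at which its call begins.
- ticket.job_done(): hands the job in; it is judged then, once.
The state is a dict: "time": time; "joint_positions": joint angles; "joint_velocities": joint speeds; "joint_efforts": joint torques, N m; "position": TCP position; "tool_rot": TCP orientation; "ft_force": force on the tool from outside, world axes, zero at the start; "moment": the same for the moment, N m; "gripper_width": finger opening in m; "grip_force": force on a finger pad.
Only numpy, scipy, OpenCV 4.12 (cv2) and the standard library are available. Lean on these libraries where they do the work, as an engineer would, in place of code of your own. Each camera call takes 0.05 s, during which the arm holds its last target. There are 200 camera calls.

### The job

Three identical closed tins of spare batteries are snapped into the black rack; pull all three out of it and heft them to find the heaviest. Leave the two lighter tins standing upright on the cork mat and finish holding the heaviest one up in the gripper, upright and still, its bottom at least 15 cm above the shelf: do not put it down or let go at the end. Do not tip any tin over, and leave the other things on the shelf where they are.

Things in the scene. Friction and masses are not known exactly. Their poses are not given: they have to be found in the camera images.
- tin_a: one of three identical closed tins, upright, 80 mm tall: aluminium body 52 mm in diameter, green lid flush with it (fixed), black foot flange 60 mm in diameter, 8 mm high. Origin at the centre of its underside, z up. 0.1 to 0.55 kg; the heaviest is at least 0.1 kg heavier than the others, only lifting tells which. Grip the body 36 to 80 mm above its underside
- tin_b: one of three identical closed tins, upright, 80 mm tall: aluminium body 52 mm in diameter, green lid flush with it (fixed), black foot flange 60 mm in diameter, 8 mm high. Origin at the centre of its underside, z up. 0.1 to 0.55 kg; the heaviest is at least 0.1 kg heavier than the others, only lifting tells which. Grip the body 36 to 80 mm above its underside
- tin_c: one of three identical closed tins, upright, 80 mm tall: aluminium body 52 mm in diameter, green lid flush with it (fixed), black foot flange 60 mm in diameter, 8 mm high. Origin at the centre of its underside, z up. 0.1 to 0.55 kg; the heaviest is at least 0.1 kg heavier than the others, only lifting tells which. Grip the body 36 to 80 mm above its underside
- rack: black plastic snap rack fixed to the shelf: plate 120 mm (its x) by 270 mm (its y), 8 mm thick, origin at the centre of its underside, z up. Three docks along its y at -85, 0, +85 mm, a tin standing on the plate in each at the start; ribs between docks 14 mm above the shelf. Tin bodies are 33 mm apart: close the fingers along the rack's x. It lies on the near or far side of the mat, yaw varies
- dock (a point): the middle dock, on the plate's top, 8 mm above the shelf. At each dock two orange spring flaps, on the rack's +x and -x sides, reach over the tin's foot; their black blocks stand 44 to 54 mm from the row line, 28 mm above the shelf. Pulling a tin straight up takes up to about 8 N plus its weight, growing over the first 11 mm; then the flaps snap free; 20 mm up it is loose
- mat: cork mat fixed flat on the shelf, 120 mm (its x) by 290 mm (its y), 4 mm thick; origin at the centre of its underside, z up. Empty at the start; room for three tins in a row along its y
- phone_stand: folding aluminium phone stand, about 75 x 65 x 85 mm, loose bystander; origin under its base
- power_bank: blue plastic power bank 70 x 140 x 16 mm lying flat, loose bystander; origin under its centre
- key_dish: white ceramic key dish 110 mm across, 28 mm high, loose bystander; origin under its centre
- bike_key: chrome bike lock key with a black round head, about 61 mm long, 5 mm thick, lying flat, loose bystander; origin on its underside
- battery_jar: screw-top glass jar 64 mm in diameter, 74 mm high, with coin batteries inside, loose bystander; origin under its centre
Things that resemble listed ones, but are neither listed nor needed, are in the scene too. What is shaped like the tin_c but purple is not meant. What is shaped like the tin_b but purple is not meant.

How it is judged:
By the outcome, as a careful person would: the job done as asked, in the order asked, and still so for the second after the job is handed in, while the arm keeps its last pose, push and grip.
It also fails if it takes over 72 s, if anything falls off the work surface, if the arm or the gripper's body presses on something with over 40 N, if the wrist force passes 120 N, or if a joint passes its speed limit or range.

## Working session

There is one attempt and no reset: what is moved stays moved. The work goes in short steps, Python scripts to look and compute and a tool call to move; the robot and the scene stay as the last step left them, time stands still between calls to the robot, and variables do not carry over. Pictures are saved under pics/ and viewed, at most 10 in all, crops included, and the job is handed in when it is done.

Besides the shell and the picture viewer there is one more tool, called after "Request:" by a JSON object that holds its "api" and its "payload", one argument or row to a line. step_arm: Moves the arm, as the interface text tells. Its arguments: {"type":"object","properties":{"moves":{"type":"array","items":{"type":"object","properties":{"x":{"type":"number"},"y":{"type":"number"},"z":{"type":"number"},"wx":{"type":"number"},"wy":{"type":"number"},"wz":{"type":"number"},"hand":{"type":"number"}}}}},"required":["moves"]}

```bash
mkdir -p pics; cat > h.py <<'E'
import numpy as np, cv2
from station import telemetry, vision, ticket
def cam(n):
    c=vision.camera(n); return {k:(np.array(v) if k!='k1' else float(v)) for k,v in c.items() if k in('image','range_z','mtx','k1','view')}
def rays(c,uv):
    uv=np.asarray(uv,float).reshape(-1,1,2); K=c['mtx']
    p=cv2.undistortPoints(uv,K,np.array([c['k1'],0,0,0,0])).reshape(-1,2)
    V=np.linalg.inv(c['view']); d=np.c_[p,np.ones(len(p))]
    return V[:3,3], d@V[:3,:3].T
def onplane(c,uv,z):
    o,d=rays(c,uv); return o+d*((z-o[2])/d[:,2])[:,None]
def cloud(c):
    h,w=c['range_z'].shape; u,v=np.meshgrid(np.arange(w),np.arange(h))
    o,d=rays(c,np.c_[u.ravel(),v.ravel()]); return (o+d*c['range_z'].reshape(-1,1)).reshape(h,w,3)
def save(n,im): cv2.imwrite('pics/'+n,cv2.cvtColor(im,cv2.COLOR_RGB2BGR))
E
python3 - <<'E'
from h import *
import pickle
cs={n:cam(n) for n in('scene','top')}
pickle.dump(cs,open('c0.pkl','wb'))
for n in cs: save(n+'0.png',cs[n]['image']); print(n,np.linalg.inv(cs[n]['view'])[:3,3],cs[n]['k1'],cs[n]['mtx'][0,0])
print(telemetry.state())
E
```

```text
scene [1.09505105 0.76965037 0.73889973] 0.04937057959881549 485.2424183293389
top [ 0.34594915 -0.0173265   0.87060719] -0.06962524607143984 385.0203803591454
{'time': 0.1, 'joint_positions': array([-8.34120314e+01,  2.78956481e+00,  5.59936130e+00,  9.29349695e+01,
        2.02008392e-04,  8.26785703e+01]), 'joint_velocities': array([-0.0204536 , -0.06831595,  0.25815855, -0.05589736, -0.03797741,
        0.03371963]), 'joint_efforts': array([ 2.95690341e-03, -3.39852834e+01,  3.20934391e+01,  1.58244412e-02,
       -1.02326530e-04, -3.68092628e-06]), 'position': array([ 0.12614034, -0.50908323,  0.25221513]), 'tool_rot': array([-1.79875873e+02, -1.61518500e-02,  1.39093806e+01]), 'ft_force': array([-0.10264281, -0.15341273, -0.99540274]), 'moment': array([ 0.03989898,  0.00545913, -0.04808128]), 'grip_force': 0.0, 'gripper_width': 0.08559871525084459}
```

View pics/top0.png

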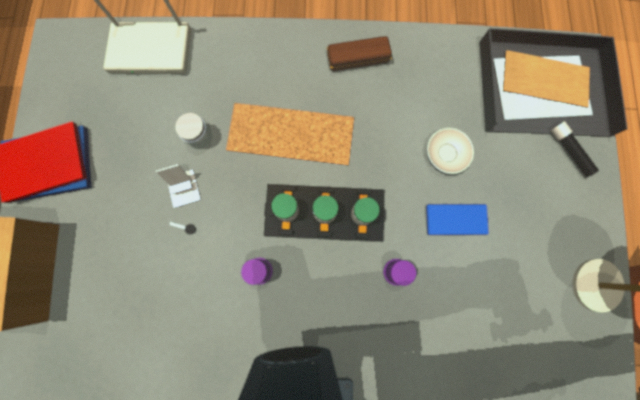

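View pics/scene0.png

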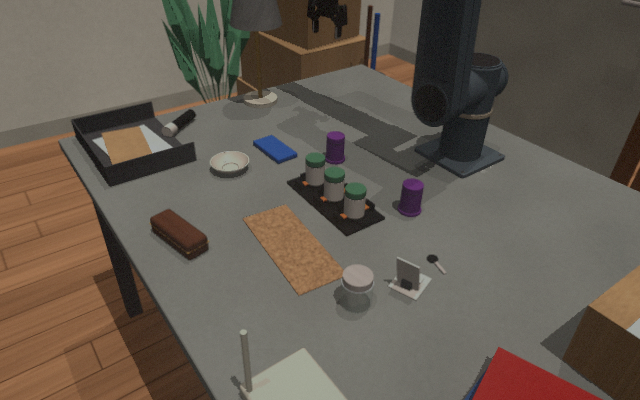

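The top view shows three green-lidded tins in the black rack at (285,207), (325,209) and (366,210). The cork mat is at about (290,134). The two purple look-alikes at (256,271) and (401,271) stand outside the rack. In the scene view the tins are at (315,168), (334,183) and (355,200). The green ones in the rack fit the description because they have green lids and sit in the docks.

```bash
python3 - <<'E'
from h import *
import pickle
cs=pickle.load(open('c0.pkl','rb'))
res={}
for n,c in cs.items():
    hsv=cv2.cvtColor(c['image'],cv2.COLOR_RGB2HSV); P=cloud(c)
    g=cv2.inRange(hsv,(60,70,40),(90,255,255))
    inb=((P[...,0]>.2)&(P[...,0]<.75)&(abs(P[...,1])<.4)&(P[...,2]<.2)).astype(np.uint8)*255
    g&=inb
    k,l,s,ce=cv2.connectedComponentsWithStats(g)
    L=[]
    for i in range(1,k):
        if s[i,4]<60: continue
        m=(l==i)&(P[...,2]>0.075)
        z=np.median(P[m][:,2]); 
        top=m&(abs(P[...,2]-z)<.006)
        # circle fit by enclosing top-plane pixels
        ct=P[top]; (cx,cy),r=cv2.minEnclosingCircle(ct[:,:2].astype(np.float32))
        L.append((ce[i],z,ct.mean(0),(cx,cy,r),s[i,4])); print(n,ce[i],s[i,4],'z',z.round(4),ct.mean(0).round(4),np.round((cx,cy,r),4))
    mm=cv2.inRange(hsv,(8,80,100),(22,255,255))&inb
    mm=cv2.morphologyEx(mm,cv2.MORPH_OPEN,np.ones((5,5)))
    k,l,s,ce=cv2.connectedComponentsWithStats(mm); i=1+np.argmax(s[1:,4])
    cn=max(cv2.findContours((l==i).astype(np.uint8),0,1)[0],key=cv2.contourArea).reshape(-1,2)
    r=cv2.minAreaRect(onplane(c,cn,.004)[:,:2].astype(np.float32)); print(n,'mat',r,'z',np.median(P[l==i][:,2]))
    bk=(cv2.inRange(hsv,(0,0,0),(180,255,50))&inb)
    bk[(P[...,2]>.02)]=0
    bk=cv2.morphologyEx(bk,cv2.MORPH_OPEN,np.ones((3,3)))
    bk=cv2.morphologyEx(bk,cv2.MORPH_CLOSE,np.ones((15,15)))
    k,l,s,ce=cv2.connectedComponentsWithStats(bk)
    for i in range(1,k):
        if s[i,4]>800:
            cn=max(cv2.findContours((l==i).astype(np.uint8),0,1)[0],key=cv2.contourArea).reshape(-1,2)
            print(n,'rack?',ce[i],cv2.minAreaRect(onplane(c,cn,.008)[:,:2].astype(np.float32)))
    if n=='top':
        pass
t=cs['top']['image'][150:300,230:420]; save('crop.png',cv2.resize(t,None,fx=4,fy=4,interpolation=cv2.INTER_CUBIC))
# orange flaps
c=cs['top'];hsv=cv2.cvtColor(c['image'],cv2.COLOR_RGB2HSV)
o=cv2.inRange(hsv,(8,150,120),(20,255,255)); o[:175]=0;o[245:]=0;o[:,:255]=0;o[:,395:]=0
k,l,s,ce=cv2.connectedComponentsWithStats(o)
for i in range(1,k):
    if s[i,4]>8: print('flap',ce[i].round(1),s[i,4],onplane(c,ce[i],.02).round(4))
# two view triangulation of lid centre
E
```

```text
scene [315.06097561 158.04878049] 164 z 0.0877 [ 0.4544 -0.1056  0.0876] [ 0.4535 -0.1073  0.0264]
scene [334.75531915 173.2606383 ] 188 z 0.088 [ 0.4562 -0.0206  0.0879] [ 0.4552 -0.0242  0.0271]
scene [355.6347032  189.30593607] 219 z 0.0879 [0.4582 0.0634 0.088 ] [0.4583 0.0616 0.0262]
scene mat ((0.6407902240753174, 0.06205140799283981), (0.289713978767395, 0.11967626214027405), 84.42193603515625) z 0.004334068861874152
scene rack? [333.59798697 207.76080521] ((0.457259863615036, -0.024208471179008484), (0.280122309923172, 0.12235928326845169), 88.6958236694336)
top [283.47704591 205.44311377] 501 z 0.0875 [0.4548 0.0575 0.0875] [0.4557 0.0574 0.026 ]
top [325.13690476 207.43055556] 504 z 0.0876 [ 0.4528 -0.0274  0.0875] [ 0.4533 -0.0272  0.0257]
top [366.67524752 209.51485149] 505 z 0.0875 [ 0.4509 -0.1122  0.0874] [ 0.4517 -0.1124  0.026 ]
top mat ((0.6389817595481873, 0.0580499991774559), (0.29027023911476135, 0.1208432987332344), 84.32154846191406) z 0.003271148518153799
flap [288.4 192.2] 20 [[0.4949 0.0551 0.02  ]]
flap [325.3 193.5] 15 [[ 0.4939 -0.0277  0.02  ]]
flap [362.2 195.7] 22 [[ 0.4911 -0.1108  0.02  ]]
flap [285.5 225.2] 59 [[0.4206 0.0584 0.02  ]]
flap [323.9 227. ] 60 [[ 0.4189 -0.0266  0.02  ]]
flap [362.  228.7] 64 [[ 0.4171 -0.1109  0.02  ]]
```

View pics/crop.png

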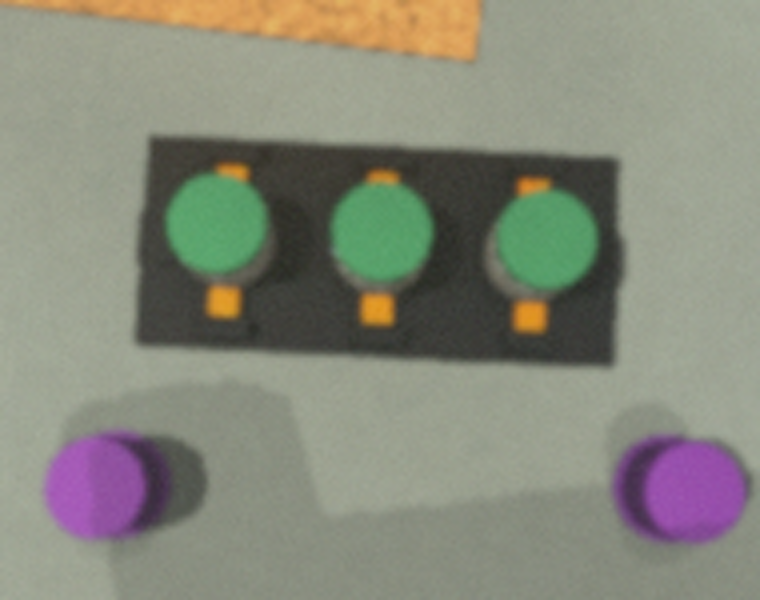

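The crop confirms it: the rack holds the three green-lidded tins at crop positions (217,223), (382,230) and (547,240), and the purple ones sit outside it. Both views put the lids at z≈0.088, which matches 8+80 mm, with 85 mm spacing. I'm starting with the right-hand tin, at about (0.4526, -0.110).

Request:
{"api": "step_arm", "payload": {
  "moves": [
    {"x": 41.3,"y": -30.9,"z": 4.0,"wz": -12.43},
    {"x": 41.3,"y": -30.9,"z": 4.0,"wz": -12.43},
    {"x": 41.3,"y": -30.9,"z": 4.0,"wz": -12.43},
    {"x": 41.3,"y": -30.9,"z": 4.0,"wz": -12.43},
    {"x": 41.3,"y": -30.9,"z": 4.0,"wz": -12.43},
    {"x": 41.3,"y": -30.9,"z": 4.0,"wz": -12.43},
    {"x": 41.3,"y": -30.9,"z": 4.0,"wz": -12.43},
    {"x": 41.3,"y": -30.9,"z": 4.0,"wz": -12.43},
    {"x": 41.3,"y": -30.9,"z": 4.0,"wz": -12.43},
    {"x": 41.3,"y": -30.9,"z": 4.0,"wz": -12.43}
  ]
}}

```text
schema error: expected keys x, y, z, wx, wy, wz, hand
```

```bash
cat >> h.py <<'E'
from scipy.spatial.transform import Rotation as Ro
def go(p,yaw=88.5):
    "shift in tool axes (cm) and turn (6deg units) to reach p pointing down with yaw"
    s=telemetry.state(); R=Ro.from_euler('xyz',s['tool_rot'],degrees=True); T=Ro.from_euler('xyz',[180,0,yaw],degrees=True)
    print('t',round(s['time'],2),'pos',s['position'].round(4),'rot',s['tool_rot'].round(2),'f',s['ft_force'].round(2),'w',round(s['gripper_width'],4),'gf',s['grip_force'])
    print('shift',(R.inv().apply(np.array(p)-s['position'])*100).round(2),'turn',(np.degrees((R.inv()*T).as_rotvec())/6).round(3))
E
python3 -c "
from h import *
go([.4526,-.1098,.2])"
```

```text
t 0.1 pos [ 0.1261 -0.5091  0.2522] rot [-1.7988e+02 -2.0000e-02  1.3910e+01] f [-0.1  -0.15 -1.  ] w 0.0856 gf 0.0
shift [ 41.29 -30.9    5.3 ] turn [ -0.016  -0.016 -12.432]
```

Request:
{"api": "step_arm", "payload": {
  "moves": [
    {"x": 4,"y": -3,"z": 0.4,"wx": 0,"wy": 0,"wz": -1.15,"hand": 8.5},
    {"x": 41.3,"y": -30.9,"z": 4,"wx": 0,"wy": 0,"wz": -12.43,"hand": 8.5},
    {"x": 41.3,"y": -30.9,"z": 4,"wx": 0,"wy": 0,"wz": -12.43,"hand": 8.5},
    {"x": 41.3,"y": -30.9,"z": 4,"wx": 0,"wy": 0,"wz": -12.43,"hand": 8.5},
    {"x": 41.3,"y": -30.9,"z": 4,"wx": 0,"wy": 0,"wz": -12.43,"hand": 8.5},
    {"x": 41.3,"y": -30.9,"z": 4,"wx": 0,"wy": 0,"wz": -12.43,"hand": 8.5},
    {"x": 41.3,"y": -30.9,"z": 4,"wx": 0,"wy": 0,"wz": -12.43,"hand": 8.5},
    {"x": 41.3,"y": -30.9,"z": 4,"wx": 0,"wy": 0,"wz": -12.43,"hand": 8.5},
    {"x": 41.3,"y": -30.9,"z": 4,"wx": 0,"wy": 0,"wz": -12.43,"hand": 8.5},
    {"x": 41.3,"y": -30.9,"z": 4,"wx": 0,"wy": 0,"wz": -12.43,"hand": 8.5}
  ]
}}

```text
time: 0.93
position: [0.3899, -0.1861, 0.2206]
tool_rot: [-180.0, 0.0, 85.6]
ft_force: [0.8, -0.5, 0.9]
gripper_width: 0.0848
grip_force: 0.0
```

```bash
python3 -c "
from h import *
go([.4526,-.1098,.17])"
```

```text
t 0.93 pos [ 0.3899 -0.1861  0.2206] rot [-179.99    0.     85.61] f [ 0.75 -0.49  0.93] w 0.0848 gf 0.0
shift [8.09 5.67 5.06] turn [-0.001  0.    -0.481]
```

Request:
{"api": "step_arm", "payload": {
  "moves": [
    {"x": 3.5,"y": 2.2,"z": 1.5,"wx": 0,"wy": 0,"wz": -0.2,"hand": 8.5},
    {"x": 6.5,"y": 4.7,"z": 3.5,"wx": 0,"wy": 0,"wz": -0.2,"hand": 8.5},
    {"x": 6.5,"y": 4.7,"z": 4.5,"wx": 0,"wy": 0,"wz": -0.2,"hand": 8.5},
    {"x": 6.5,"y": 4.7,"z": 4.5,"wx": 0,"wy": 0,"wz": -0.2,"hand": 8.5},
    {"x": 6.5,"y": 4.7,"z": 4.5,"wx": 0,"wy": 0,"wz": -0.2,"hand": 8.5},
    {"x": 6.5,"y": 4.7,"z": 4.5,"wx": 0,"wy": 0,"wz": -0.2,"hand": 8.5}
  ]
}}

```text
time: 1.43
position: [0.4409, -0.1281, 0.1765]
tool_rot: [-180.0, 0.0, 86.4]
ft_force: [0.9, -0.4, 0.8]
gripper_width: 0.0854
grip_force: 0.0
```

```bash
python3 -c "
from h import *
go([.4526,-.1098,.071])"
```

```text
t 1.43 pos [ 0.4409 -0.1281  0.1765] rot [-1.7998e+02  3.0000e-02  8.6390e+01] f [ 0.9  -0.4   0.82] w 0.0854 gf 0.0
shift [ 1.91  1.06 10.55] turn [-0.003  0.005 -0.352]
```

Request:
{"api": "step_arm", "payload": {
  "moves": [
    {"x": 1.9,"y": 1.06,"z": 1,"wx": 0,"wy": 0,"wz": -0.35,"hand": 8.5},
    {"x": 1.9,"y": 1.06,"z": 2,"wx": 0,"wy": 0,"wz": -0.35,"hand": 8.5},
    {"x": 1.9,"y": 1.06,"z": 3,"wx": 0,"wy": 0,"wz": -0.35,"hand": 8.5},
    {"x": 1.9,"y": 1.06,"z": 3,"wx": 0,"wy": 0,"wz": -0.35,"hand": 8.5},
    {"x": 1.9,"y": 1.06,"z": 3,"wx": 0,"wy": 0,"wz": -0.35,"hand": 8.5}
  ]
}}

```text
time: 1.85
position: [0.4522, -0.1097, 0.1456]
tool_rot: [-179.9, -0.0, 88.4]
ft_force: [-0.5, -0.0, 0.1]
gripper_width: 0.085
grip_force: 0.0
```

```bash
python3 - <<'E'
from h import *
go([.4526,-.1098,.071])
c=cam('scene'); save('chk1.png',cv2.resize(c['image'][60:300,180:500],None,fx=2.5,fy=2.5))
E
```

```text
t 1.85 pos [ 0.4522 -0.1097  0.1456] rot [-179.91   -0.     88.45] f [-0.49 -0.    0.08] w 0.085 gf 0.0
shift [-0.01  0.05  7.46] turn [-0.015 -0.001 -0.009]
```

View pics/chk1.png

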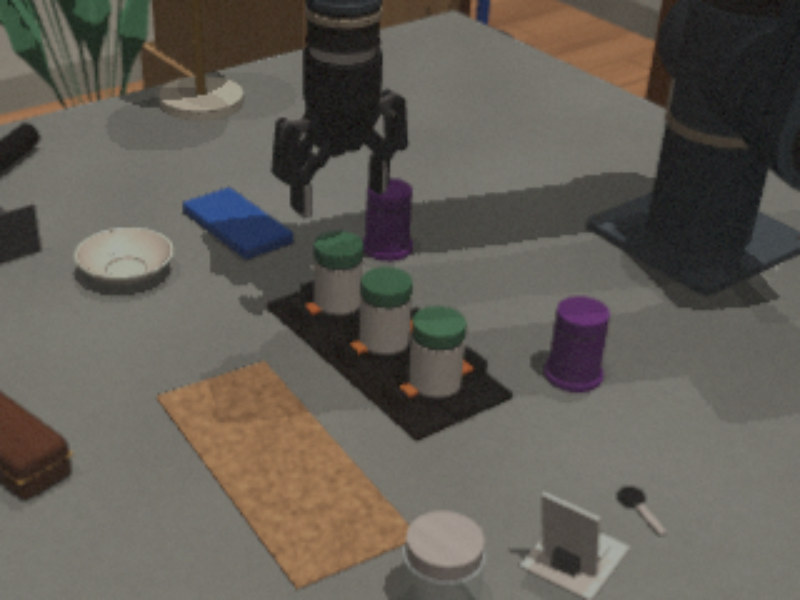

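The gripper is above the far (right-hand) tin, at crop position (338,250), with its fingers straddling it along the rack's x. Descending and closing.

Request:
{"api": "step_arm", "payload": {
  "moves": [
    {"x": 0,"y": 0.05,"z": 2,"wx": 0,"wy": 0,"wz": 0,"hand": 8.5},
    {"x": 0,"y": 0.05,"z": 4,"wx": 0,"wy": 0,"wz": 0,"hand": 8.5},
    {"x": 0,"y": 0.05,"z": 5.5,"wx": 0,"wy": 0,"wz": 0,"hand": 8.5},
    {"x": 0,"y": 0.05,"z": 6.7,"wx": 0,"wy": 0,"wz": 0,"hand": 8.5},
    {"x": 0,"y": 0.05,"z": 7.3,"wx": 0,"wy": 0,"wz": 0,"hand": 8.5},
    {"x": 0,"y": 0.05,"z": 7.45,"wx": 0,"wy": 0,"wz": 0,"hand": 8.5},
    {"x": 0,"y": 0.05,"z": 7.45,"wx": 0,"wy": 0,"wz": 0,"hand": 6.5},
    {"x": 0,"y": 0.05,"z": 7.45,"wx": 0,"wy": 0,"wz": 0,"hand": 5.8},
    {"x": 0,"y": 0.05,"z": 7.45,"wx": 0,"wy": 0,"wz": 0,"hand": 5.4},
    {"x": 0,"y": 0.05,"z": 7.45,"wx": 0,"wy": 0,"wz": 0,"hand": 5.4}
  ]
}}

```text
time: 2.73
position: [0.4541, -0.1092, 0.0726]
tool_rot: [179.9, 0.0, 88.6]
ft_force: [-0.7, -0.2, 0.8]
gripper_width: 0.0543
grip_force: 0.5
```

Request:
{"api": "step_arm", "payload": {
  "moves": [
    {"x": 0,"y": 0,"z": 0,"wx": 0,"wy": 0,"wz": 0,"hand": 5.2},
    {"x": 0,"y": 0,"z": 0,"wx": 0,"wy": 0,"wz": 0,"hand": 4.8},
    {"x": 0,"y": 0,"z": 0,"wx": 0,"wy": 0,"wz": 0,"hand": 4},
    {"x": 0,"y": 0,"z": 0,"wx": 0,"wy": 0,"wz": 0,"hand": 4},
    {"x": 0,"y": 0,"z": 0,"wx": 0,"wy": 0,"wz": 0,"hand": 4},
    {"x": 0,"y": 0,"z": 0,"wx": 0,"wy": 0,"wz": 0,"hand": 4}
  ]
}}

```text
time: 3.23
position: [0.4536, -0.1091, 0.0726]
tool_rot: [-180.0, 0.0, 88.6]
ft_force: [-3.7, 0.0, 6.0]
gripper_width: 0.0508
grip_force: 62.7
```

Request:
{"api": "step_arm", "payload": {
  "moves": [
    {"x": 0,"y": 0,"z": -0.4,"wx": 0,"wy": 0,"wz": 0,"hand": 4},
    {"x": 0,"y": 0,"z": -0.8,"wx": 0,"wy": 0,"wz": 0,"hand": 4},
    {"x": 0,"y": 0,"z": -1.2,"wx": 0,"wy": 0,"wz": 0,"hand": 4},
    {"x": 0,"y": 0,"z": -1.6,"wx": 0,"wy": 0,"wz": 0,"hand": 4},
    {"x": 0,"y": 0,"z": -2,"wx": 0,"wy": 0,"wz": 0,"hand": 4},
    {"x": 0,"y": 0,"z": -2.5,"wx": 0,"wy": 0,"wz": 0,"hand": 4},
    {"x": 0,"y": 0,"z": -3.5,"wx": 0,"wy": 0,"wz": 0,"hand": 4},
    {"x": 0,"y": 0,"z": -5.5,"wx": 0,"wy": 0,"wz": 0,"hand": 4},
    {"x": 0,"y": 0,"z": -8,"wx": 0,"wy": 0,"wz": 0,"hand": 4},
    {"x": 0,"y": 0,"z": -9.5,"wx": 0,"wy": 0,"wz": 0,"hand": 4}
  ]
}}

```text
time: 4.07
position: [0.4556, -0.1095, 0.1712]
tool_rot: [179.6, 0.1, 88.6]
ft_force: [0.3, -0.7, -2.4]
gripper_width: 0.0507
grip_force: 64.5
```

Request:
{"api": "step_arm", "payload": {
  "moves": [
    {"x": 0,"y": 0,"z": 0,"wx": 0,"wy": 0,"wz": 0,"hand": 4},
    {"x": 0,"y": 0,"z": 0,"wx": 0,"wy": 0,"wz": 0,"hand": 4},
    {"x": 0,"y": 0,"z": 0,"wx": 0,"wy": 0,"wz": 0,"hand": 4},
    {"x": 0,"y": 0,"z": 0,"wx": 0,"wy": 0,"wz": 0,"hand": 4},
    {"x": 0,"y": 0,"z": 0,"wx": 0,"wy": 0,"wz": 0,"hand": 4},
    {"x": 0,"y": 0,"z": 0,"wx": 0,"wy": 0,"wz": 0,"hand": 4}
  ]
}}

```text
time: 4.57
position: [0.453, -0.1086, 0.1653]
tool_rot: [-179.9, -0.0, 88.6]
ft_force: [0.1, -0.3, -2.7]
gripper_width: 0.0507
grip_force: 64.5
```

```bash
cat >> h.py <<'E'
def weigh(n=10):
    F=[]
    for i in range(n):
        c=cam('scene'); s=telemetry.state(); F.append(s['ft_force'])
    print('F mean',np.mean(F,0).round(3),'sd',np.std(F,0).round(3)); return c
E
python3 - <<'E'
from h import *
c=weigh(); go([.631,-.0345,.169])
# lid position in hand, scene
hsv=cv2.cvtColor(c['image'],cv2.COLOR_RGB2HSV);P=cloud(c)
g=cv2.inRange(hsv,(60,70,40),(90,255,255)); m=(g>0)&(P[...,2]<.3)&(P[...,0]>.3)&(P[...,0]<.75)
k,l,s,ce=cv2.connectedComponentsWithStats(m.astype(np.uint8))
for i in range(1,k):
    if s[i,4]>40: print(ce[i],s[i,4],np.percentile(P[l==i],[5,50,95],axis=0).round(3).tolist())
save('lift1.png',cv2.resize(c['image'][60:300,180:500],None,fx=2.5,fy=2.5))
E
```

```text
F mean [-0.075  0.082 -2.355] sd [0.479 0.516 0.224]
t 5.07 pos [ 0.4537 -0.1089  0.1666] rot [179.99   0.    88.57] f [ 0.1  -0.86 -2.68] w 0.0508 gf 64.5035469532013
shift [ 7.88 17.54 -0.24] turn [0.001 0.001 0.011]
[179.155706    38.80174081] 1034 [[0.311, -1.276, -0.071], [0.353, -1.228, 0.069], [0.385, -1.168, 0.208]]
[318.40909091 128.44318182] 88 [[0.437, -0.103, 0.17], [0.457, -0.091, 0.181], [0.472, -0.084, 0.183]]
[334.70833333 173.26041667] 192 [[0.436, -0.04, 0.079], [0.457, -0.019, 0.088], [0.476, -0.0, 0.09]]
[355.66367713 189.56950673] 223 [[0.44, 0.043, 0.079], [0.459, 0.066, 0.088], [0.477, 0.084, 0.09]]
```

View pics/lift1.png

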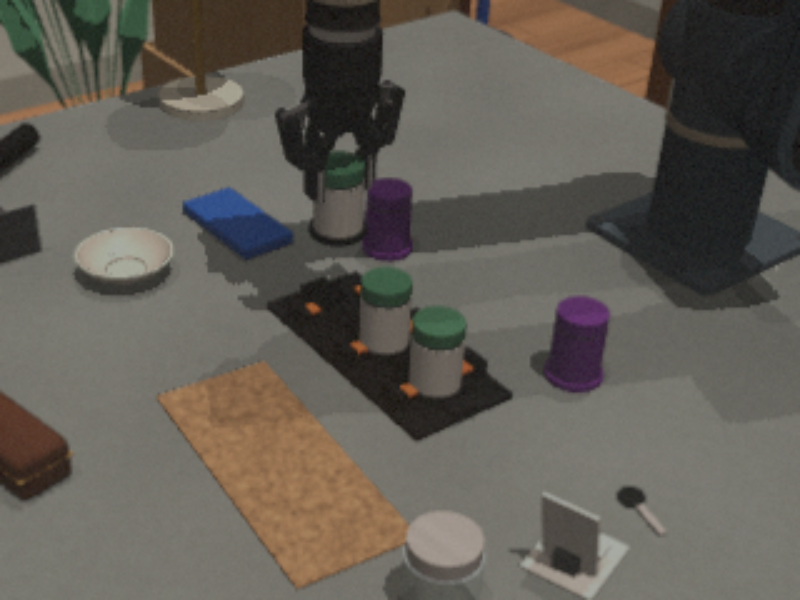

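Lifted cleanly and upright, seen at crop (340,200). The heft is about 2.4 N. Now moving over the mat's near-right end.

Request:
{"api": "step_arm", "payload": {
  "moves": [
    {"x": 1,"y": 2,"z": 0,"wx": 0,"wy": 0,"wz": 0,"hand": 4},
    {"x": 2.5,"y": 5.2,"z": 0,"wx": 0,"wy": 0,"wz": 0,"hand": 4},
    {"x": 4,"y": 8.8,"z": 0,"wx": 0,"wy": 0,"wz": 0,"hand": 4},
    {"x": 5.5,"y": 12.4,"z": 0,"wx": 0,"wy": 0,"wz": 0,"hand": 4},
    {"x": 7,"y": 15.5,"z": 1,"wx": 0,"wy": 0,"wz": 0,"hand": 4},
    {"x": 7.7,"y": 17,"z": 2,"wx": 0,"wy": 0,"wz": 0,"hand": 4},
    {"x": 7.88,"y": 17.54,"z": 3,"wx": 0,"wy": 0,"wz": 0,"hand": 4},
    {"x": 7.88,"y": 17.54,"z": 4,"wx": 0,"wy": 0,"wz": 0,"hand": 4},
    {"x": 7.88,"y": 17.54,"z": 5,"wx": 0,"wy": 0,"wz": 0,"hand": 4},
    {"x": 7.88,"y": 17.54,"z": 5,"wx": 0,"wy": 0,"wz": 0,"hand": 4}
  ]
}}

```text
time: 5.9
position: [0.6281, -0.0347, 0.1131]
tool_rot: [-179.6, -0.0, 88.5]
ft_force: [-1.5, -0.1, -1.7]
gripper_width: 0.0506
grip_force: 64.6
```

```bash
python3 -c "
from h import *
weigh(2);go([.631,-.0345,.0695])"
```

```text
F mean [-0.641 -0.008 -2.146] sd [0.284 0.038 0.049]
t 6.0 pos [ 0.6294 -0.035   0.1159] rot [-1.7987e+02 -1.0000e-02  8.8510e+01] f [-0.36  0.03 -2.2 ] w 0.0509 gf 64.56198334693909
shift [0.06 0.17 4.64] turn [-0.022 -0.001  0.001]
```

Request:
{"api": "step_arm", "payload": {
  "moves": [
    {"x": 0,"y": 0,"z": 1.2,"wx": 0,"wy": 0,"wz": 0,"hand": 4},
    {"x": 0,"y": 0,"z": 2.4,"wx": 0,"wy": 0,"wz": 0,"hand": 4},
    {"x": 0,"y": 0,"z": 3.3,"wx": 0,"wy": 0,"wz": 0,"hand": 4},
    {"x": 0,"y": 0,"z": 3.9,"wx": 0,"wy": 0,"wz": 0,"hand": 4},
    {"x": 0,"y": 0,"z": 4.2,"wx": 0,"wy": 0,"wz": 0,"hand": 4},
    {"x": 0,"y": 0,"z": 4.4,"wx": 0,"wy": 0,"wz": 0,"hand": 4},
    {"x": 0,"y": 0,"z": 4.4,"wx": 0,"wy": 0,"wz": 0,"hand": 4},
    {"x": 0,"y": 0,"z": 4.4,"wx": 0,"wy": 0,"wz": 0,"hand": 4},
    {"x": 0,"y": 0,"z": 4.4,"wx": 0,"wy": 0,"wz": 0,"hand": 4}
  ]
}}

```text
time: 6.75
position: [0.6315, -0.0345, 0.0733]
tool_rot: [179.9, 0.0, 88.6]
ft_force: [-0.1, -0.1, -2.0]
gripper_width: 0.0504
grip_force: 64.6
```

Request:
{"api": "step_arm", "payload": {
  "moves": [
    {"x": 0,"y": 0,"z": 0.1,"wx": 0,"wy": 0,"wz": 0,"hand": 4},
    {"x": 0,"y": 0,"z": 0.2,"wx": 0,"wy": 0,"wz": 0,"hand": 4},
    {"x": 0,"y": 0,"z": 0.3,"wx": 0,"wy": 0,"wz": 0,"hand": 4},
    {"x": 0,"y": 0,"z": 0.4,"wx": 0,"wy": 0,"wz": 0,"hand": 4},
    {"x": 0,"y": 0,"z": 0.4,"wx": 0,"wy": 0,"wz": 0,"hand": 4},
    {"x": 0,"y": 0,"z": 0.4,"wx": 0,"wy": 0,"wz": 0,"hand": 4}
  ]
}}

```text
time: 7.25
position: [0.6311, -0.0345, 0.0687]
tool_rot: [180.0, -0.0, 88.6]
ft_force: [-0.3, -0.3, -2.3]
gripper_width: 0.051
grip_force: 65.2
```

Request:
{"api": "step_arm", "payload": {
  "moves": [
    {"x": 0,"y": 0,"z": 0.1,"wx": 0,"wy": 0,"wz": 0,"hand": 4},
    {"x": 0,"y": 0,"z": 0.15,"wx": 0,"wy": 0,"wz": 0,"hand": 4},
    {"x": 0,"y": 0,"z": 0.15,"wx": 0,"wy": 0,"wz": 0,"hand": 4},
    {"x": 0,"y": 0,"z": 0.15,"wx": 0,"wy": 0,"wz": 0,"hand": 4}
  ]
}}

```text
time: 7.58
position: [0.6311, -0.0344, 0.0687]
tool_rot: [180.0, 0.0, 88.6]
ft_force: [-2.5, 0.5, 5.8]
gripper_width: 0.051
grip_force: 65.4
```

Touched down on the mat, 1 mm from the predicted height. Releasing and rising.

Request:
{"api": "step_arm", "payload": {
  "moves": [
    {"x": 0,"y": 0,"z": -0.05,"wx": 0,"wy": 0,"wz": 0,"hand": 5.2},
    {"x": 0,"y": 0,"z": -0.05,"wx": 0,"wy": 0,"wz": 0,"hand": 5.8},
    {"x": 0,"y": 0,"z": -0.05,"wx": 0,"wy": 0,"wz": 0,"hand": 8.5},
    {"x": 0,"y": 0,"z": -0.05,"wx": 0,"wy": 0,"wz": 0,"hand": 8.5},
    {"x": 0,"y": 0,"z": -0.05,"wx": 0,"wy": 0,"wz": 0,"hand": 8.5},
    {"x": 0,"y": 0,"z": -2,"wx": 0,"wy": 0,"wz": 0,"hand": 8.5},
    {"x": 0,"y": 0,"z": -5,"wx": 0,"wy": 0,"wz": 0,"hand": 8.5},
    {"x": 0,"y": 0,"z": -8,"wx": 0,"wy": 0,"wz": 0,"hand": 8.5},
    {"x": 0,"y": 0,"z": -9,"wx": 0,"wy": 0,"wz": 0,"hand": 8.5},
    {"x": 0,"y": 0,"z": -9,"wx": 0,"wy": 0,"wz": 0,"hand": 8.5}
  ]
}}

```text
time: 8.42
position: [0.6337, -0.0349, 0.1618]
tool_rot: [179.5, 0.1, 88.6]
ft_force: [-0.2, -0.3, 0.9]
gripper_width: 0.085
grip_force: 0.0
```

```bash
python3 - <<'E'
from h import *
c=weigh(8);go([.457,.0595,.150])
hsv=cv2.cvtColor(c['image'],cv2.COLOR_RGB2HSV);P=cloud(c)
g=cv2.inRange(hsv,(60,70,40),(90,255,255)); m=(g>0)&(P[...,2]<.3)&(P[...,0]>.3)&(P[...,0]<.75)&(abs(P[...,1])<.4)
k,l,s,ce=cv2.connectedComponentsWithStats(m.astype(np.uint8))
for i in range(1,k):
    if s[i,4]>40: print(ce[i].round(),s[i,4],np.percentile(P[l==i],[5,50,95],axis=0).round(3).tolist())
E
```

```text
F mean [-0.308 -0.056 -0.392] sd [0.521 0.506 0.323]
t 8.82 pos [ 0.63   -0.0343  0.1551] rot [-1.7981e+02 -3.0000e-02  8.8570e+01] f [-0.33  0.55 -0.14] w 0.0854 gf 0.0
shift [  8.94 -17.53   0.57] turn [-0.031 -0.004  0.011]
[335. 173.] 214 [[0.435, -0.043, 0.079], [0.457, -0.018, 0.088], [0.476, -0.001, 0.09]]
[355. 189.] 211 [[0.438, 0.042, 0.083], [0.459, 0.064, 0.088], [0.478, 0.083, 0.09]]
[272. 195.] 217 [[0.611, -0.051, 0.081], [0.632, -0.031, 0.084], [0.652, -0.012, 0.086]]
```

Request:
{"api": "step_arm", "payload": {
  "moves": [
    {"x": 1.2,"y": -2.2,"z": 0,"wx": 0,"wy": 0,"wz": 0,"hand": 8.5},
    {"x": 2.9,"y": -5.6,"z": 0,"wx": 0,"wy": 0,"wz": 0,"hand": 8.5},
    {"x": 4.6,"y": -9.2,"z": 0,"wx": 0,"wy": 0,"wz": 0,"hand": 8.5},
    {"x": 6.4,"y": -12.8,"z": 0,"wx": 0,"wy": 0,"wz": 0,"hand": 8.5},
    {"x": 8,"y": -15.8,"z": 0,"wx": 0,"wy": 0,"wz": 0,"hand": 8.5},
    {"x": 8.8,"y": -17.2,"z": 0,"wx": 0,"wy": 0,"wz": 0,"hand": 8.5},
    {"x": 8.94,"y": -17.53,"z": 0.6,"wx": 0,"wy": 0,"wz": 0,"hand": 8.5},
    {"x": 8.94,"y": -17.53,"z": 0.6,"wx": 0,"wy": 0,"wz": 0,"hand": 8.5},
    {"x": 8.94,"y": -17.53,"z": 0.6,"wx": 0,"wy": 0,"wz": 0,"hand": 8.5},
    {"x": 8.94,"y": -17.53,"z": 0.6,"wx": 0,"wy": 0,"wz": 0,"hand": 8.5}
  ]
}}

```text
time: 9.65
position: [0.4588, 0.0587, 0.1508]
tool_rot: [180.0, 0.0, 88.5]
ft_force: [0.0, -0.4, -0.3]
gripper_width: 0.085
grip_force: 0.0
```

```bash
python3 -c "
from h import *
weigh(5);go([.4575,.0595,.072])"
```

```text
F mean [ 0.021 -0.319  0.083] sd [0.499 0.207 0.477]
t 9.9 pos [0.4586 0.0589 0.1511] rot [-180.      0.     88.52] f [ 0.91 -0.25  0.87] w 0.085 gf 0.0
shift [ 0.06 -0.11  7.91] turn [-0.     0.001  0.004]
```

Request:
{"api": "step_arm", "payload": {
  "moves": [
    {"x": 0.05,"y": -0.1,"z": 2,"wx": 0,"wy": 0,"wz": 0,"hand": 8.5},
    {"x": 0.05,"y": -0.1,"z": 4,"wx": 0,"wy": 0,"wz": 0,"hand": 8.5},
    {"x": 0.05,"y": -0.1,"z": 5.8,"wx": 0,"wy": 0,"wz": 0,"hand": 8.5},
    {"x": 0.05,"y": -0.1,"z": 7.1,"wx": 0,"wy": 0,"wz": 0,"hand": 8.5},
    {"x": 0.05,"y": -0.1,"z": 7.8,"wx": 0,"wy": 0,"wz": 0,"hand": 8.5},
    {"x": 0.05,"y": -0.1,"z": 7.9,"wx": 0,"wy": 0,"wz": 0,"hand": 8.5},
    {"x": 0.05,"y": -0.1,"z": 7.9,"wx": 0,"wy": 0,"wz": 0,"hand": 6.5},
    {"x": 0.05,"y": -0.1,"z": 7.9,"wx": 0,"wy": 0,"wz": 0,"hand": 5.8},
    {"x": 0.05,"y": -0.1,"z": 7.9,"wx": 0,"wy": 0,"wz": 0,"hand": 5.4},
    {"x": 0.05,"y": -0.1,"z": 7.9,"wx": 0,"wy": 0,"wz": 0,"hand": 5.4}
  ]
}}

```text
time: 10.73
position: [0.4578, 0.0598, 0.0732]
tool_rot: [179.9, 0.0, 88.6]
ft_force: [0.1, -0.1, 1.1]
gripper_width: 0.0541
grip_force: 0.1
```

Request:
{"api": "step_arm", "payload": {
  "moves": [
    {"x": 0,"y": 0,"z": 0,"wx": 0,"wy": 0,"wz": 0,"hand": 5.2},
    {"x": 0,"y": 0,"z": 0,"wx": 0,"wy": 0,"wz": 0,"hand": 4.8},
    {"x": 0,"y": 0,"z": 0,"wx": 0,"wy": 0,"wz": 0,"hand": 4},
    {"x": 0,"y": 0,"z": 0,"wx": 0,"wy": 0,"wz": 0,"hand": 4},
    {"x": 0,"y": 0,"z": 0,"wx": 0,"wy": 0,"wz": 0,"hand": 4},
    {"x": 0,"y": 0,"z": 0,"wx": 0,"wy": 0,"wz": 0,"hand": 4}
  ]
}}

```text
time: 11.23
position: [0.4573, 0.0598, 0.0732]
tool_rot: [179.9, 0.0, 88.6]
ft_force: [-2.5, 0.8, 5.3]
gripper_width: 0.0508
grip_force: 62.2
```

Request:
{"api": "step_arm", "payload": {
  "moves": [
    {"x": 0,"y": 0,"z": -0.4,"wx": 0,"wy": 0,"wz": 0,"hand": 4},
    {"x": 0,"y": 0,"z": -0.8,"wx": 0,"wy": 0,"wz": 0,"hand": 4},
    {"x": 0,"y": 0,"z": -1.2,"wx": 0,"wy": 0,"wz": 0,"hand": 4},
    {"x": 0,"y": 0,"z": -1.6,"wx": 0,"wy": 0,"wz": 0,"hand": 4},
    {"x": 0,"y": 0,"z": -2,"wx": 0,"wy": 0,"wz": 0,"hand": 4},
    {"x": 0,"y": 0,"z": -2.5,"wx": 0,"wy": 0,"wz": 0,"hand": 4},
    {"x": 0,"y": 0,"z": -3.5,"wx": 0,"wy": 0,"wz": 0,"hand": 4},
    {"x": 0,"y": 0,"z": -5.5,"wx": 0,"wy": 0,"wz": 0,"hand": 4},
    {"x": 0,"y": 0,"z": -8,"wx": 0,"wy": 0,"wz": 0,"hand": 4},
    {"x": 0,"y": 0,"z": -9.5,"wx": 0,"wy": 0,"wz": 0,"hand": 4}
  ]
}}

```text
time: 12.07
position: [0.4588, 0.0598, 0.1716]
tool_rot: [179.7, -0.0, 88.6]
ft_force: [0.2, 0.2, -0.6]
gripper_width: 0.0506
grip_force: 64.1
```

Request:
{"api": "step_arm", "payload": {
  "moves": [
    {"x": 0,"y": 0,"z": 0,"wx": 0,"wy": 0,"wz": 0,"hand": 4},
    {"x": 0,"y": 0,"z": 0,"wx": 0,"wy": 0,"wz": 0,"hand": 4},
    {"x": 0,"y": 0,"z": 0,"wx": 0,"wy": 0,"wz": 0,"hand": 4},
    {"x": 0,"y": 0,"z": 0,"wx": 0,"wy": 0,"wz": 0,"hand": 4},
    {"x": 0,"y": 0,"z": 0,"wx": 0,"wy": 0,"wz": 0,"hand": 4},
    {"x": 0,"y": 0,"z": 0,"wx": 0,"wy": 0,"wz": 0,"hand": 4}
  ]
}}

```text
time: 12.57
position: [0.4562, 0.0598, 0.1658]
tool_rot: [-179.9, 0.0, 88.6]
ft_force: [0.4, 0.0, -0.7]
gripper_width: 0.0507
grip_force: 64.1
```

```bash
python3 -c "
from h import *
weigh(10);go([.649,.1545,.169])"
```

```text
F mean [-0.26  -0.014 -0.901] sd [0.647 0.4   0.603]
t 13.07 pos [0.457  0.0598 0.1671] rot [179.99   0.    88.57] f [-1.5   0.47 -0.56] w 0.0508 gf 64.14430618286133
shift [ 9.95 18.95 -0.18] turn [0.001 0.    0.011]
```

Request:
{"api": "step_arm", "payload": {
  "moves": [
    {"x": 1.2,"y": 2.2,"z": 0,"wx": 0,"wy": 0,"wz": 0,"hand": 4},
    {"x": 3,"y": 5.6,"z": 0,"wx": 0,"wy": 0,"wz": 0,"hand": 4},
    {"x": 4.9,"y": 9.2,"z": 0,"wx": 0,"wy": 0,"wz": 0,"hand": 4},
    {"x": 6.8,"y": 12.8,"z": 0,"wx": 0,"wy": 0,"wz": 0,"hand": 4},
    {"x": 8.5,"y": 16.2,"z": 0.5,"wx": 0,"wy": 0,"wz": 0,"hand": 4},
    {"x": 9.6,"y": 18.2,"z": 1.5,"wx": 0,"wy": 0,"wz": 0,"hand": 4},
    {"x": 9.95,"y": 18.95,"z": 3,"wx": 0,"wy": 0,"wz": 0,"hand": 4},
    {"x": 9.95,"y": 18.95,"z": 4.5,"wx": 0,"wy": 0,"wz": 0,"hand": 4},
    {"x": 9.95,"y": 18.95,"z": 5,"wx": 0,"wy": 0,"wz": 0,"hand": 4},
    {"x": 9.95,"y": 18.95,"z": 5,"wx": 0,"wy": 0,"wz": 0,"hand": 4}
  ]
}}

```text
time: 13.9
position: [0.6464, 0.154, 0.1137]
tool_rot: [-179.6, 0.1, 88.6]
ft_force: [-0.8, -0.0, -1.3]
gripper_width: 0.0505
grip_force: 64.1
```

```bash
python3 - <<'E'
from h import *
c=weigh(10);go([.649,.1545,.069])
save('lift2.png',cv2.resize(c['image'][60:300,180:500],None,fx=2.5,fy=2.5))
E
```

```text
F mean [ 0.071 -0.111 -1.391] sd [0.535 0.482 0.483]
t 14.4 pos [0.6492 0.1545 0.1179] rot [ 1.7993e+02 -1.0000e-02  8.8560e+01] f [ 1.12  0.43 -2.18] w 0.0511 gf 64.1467273235321
shift [-0.   -0.02  4.89] turn [ 0.011 -0.002  0.01 ]
```

View pics/lift2.png

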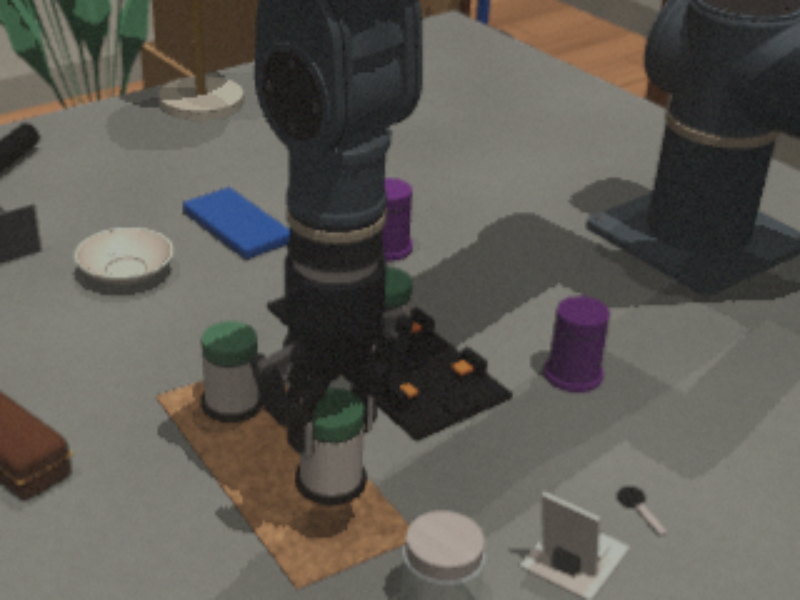

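The second tin is held upright at crop (335,450) over the mat's left end, and the first stands at (230,370). The second hefts about 1.1 N. Lowering it.

Request:
{"api": "step_arm", "payload": {
  "moves": [
    {"x": 0,"y": 0,"z": 1.2,"wx": 0,"wy": 0,"wz": 0,"hand": 4},
    {"x": 0,"y": 0,"z": 2.4,"wx": 0,"wy": 0,"wz": 0,"hand": 4},
    {"x": 0,"y": 0,"z": 3.4,"wx": 0,"wy": 0,"wz": 0,"hand": 4},
    {"x": 0,"y": 0,"z": 4.1,"wx": 0,"wy": 0,"wz": 0,"hand": 4},
    {"x": 0,"y": 0,"z": 4.5,"wx": 0,"wy": 0,"wz": 0,"hand": 4},
    {"x": 0,"y": 0,"z": 4.7,"wx": 0,"wy": 0,"wz": 0,"hand": 4},
    {"x": 0,"y": 0,"z": 4.8,"wx": 0,"wy": 0,"wz": 0,"hand": 4},
    {"x": 0,"y": 0,"z": 4.8,"wx": 0,"wy": 0,"wz": 0,"hand": 4},
    {"x": 0,"y": 0,"z": 4.8,"wx": 0,"wy": 0,"wz": 0,"hand": 4}
  ]
}}

```text
time: 15.15
position: [0.6488, 0.1546, 0.0694]
tool_rot: [-180.0, 0.0, 88.6]
ft_force: [-2.3, -1.3, 2.3]
gripper_width: 0.0506
grip_force: 64.8
```

Request:
{"api": "step_arm", "payload": {
  "moves": [
    {"x": 0,"y": 0,"z": 0.05,"wx": 0,"wy": 0,"wz": 0,"hand": 4},
    {"x": 0,"y": 0,"z": 0.1,"wx": 0,"wy": 0,"wz": 0,"hand": 4},
    {"x": 0,"y": 0,"z": 0.15,"wx": 0,"wy": 0,"wz": 0,"hand": 4},
    {"x": 0,"y": 0,"z": 0.15,"wx": 0,"wy": 0,"wz": 0,"hand": 4}
  ]
}}

```text
time: 15.48
position: [0.6488, 0.1546, 0.0693]
tool_rot: [180.0, -0.0, 88.6]
ft_force: [-5.2, -0.7, 8.3]
gripper_width: 0.0509
grip_force: 65.2
```

Request:
{"api": "step_arm", "payload": {
  "moves": [
    {"x": 0,"y": 0,"z": -0.1,"wx": 0,"wy": 0,"wz": 0,"hand": 5.2},
    {"x": 0,"y": 0,"z": -0.1,"wx": 0,"wy": 0,"wz": 0,"hand": 5.8},
    {"x": 0,"y": 0,"z": -0.1,"wx": 0,"wy": 0,"wz": 0,"hand": 8.5},
    {"x": 0,"y": 0,"z": -0.1,"wx": 0,"wy": 0,"wz": 0,"hand": 8.5},
    {"x": 0,"y": 0,"z": -0.1,"wx": 0,"wy": 0,"wz": 0,"hand": 8.5},
    {"x": 0,"y": 0,"z": -2,"wx": 0,"wy": 0,"wz": 0,"hand": 8.5},
    {"x": 0,"y": 0,"z": -5,"wx": 0,"wy": 0,"wz": 0,"hand": 8.5},
    {"x": 0,"y": 0,"z": -8,"wx": 0,"wy": 0,"wz": 0,"hand": 8.5},
    {"x": 0,"y": 0,"z": -9,"wx": 0,"wy": 0,"wz": 0,"hand": 8.5},
    {"x": 0,"y": 0,"z": -9,"wx": 0,"wy": 0,"wz": 0,"hand": 8.5}
  ]
}}

```text
time: 16.32
position: [0.6516, 0.1549, 0.1625]
tool_rot: [179.5, -0.1, 88.6]
ft_force: [-0.2, -0.6, 0.4]
gripper_width: 0.0849
grip_force: 0.0
```

```bash
python3 - <<'E'
from h import *
c=weigh(8);go([.455,-.025,.150])
hsv=cv2.cvtColor(c['image'],cv2.COLOR_RGB2HSV);P=cloud(c)
g=cv2.inRange(hsv,(60,70,40),(90,255,255)); m=(g>0)&(P[...,2]<.3)&(P[...,0]>.3)&(P[...,0]<.75)&(abs(P[...,1])<.4)
k,l,s,ce=cv2.connectedComponentsWithStats(m.astype(np.uint8))
for i in range(1,k):
    if s[i,4]>40: print(ce[i].round(),s[i,4],np.percentile(P[l==i],[5,50,95],axis=0).round(3).tolist())
E
```

```text
F mean [ 0.063  0.139 -0.314] sd [0.413 0.48  0.612]
t 16.72 pos [0.648  0.1544 0.1555] rot [-1.7981e+02  3.0000e-02  8.8570e+01] f [-0.05 -0.07 -0.15] w 0.085 gf 0.0
shift [-18.42 -18.84   0.62] turn [-0.032  0.005  0.011]
[270. 194.] 131 [[0.615, -0.053, 0.082], [0.635, -0.038, 0.084], [0.65, -0.016, 0.086]]
[312. 242.] 294 [[0.63, 0.14, 0.082], [0.651, 0.158, 0.084], [0.67, 0.177, 0.086]]
```

Request:
{"api": "step_arm", "payload": {
  "moves": [
    {"x": -2,"y": -2,"z": 0,"wx": 0,"wy": 0,"wz": 0,"hand": 8.5},
    {"x": -4.7,"y": -4.8,"z": 0,"wx": 0,"wy": 0,"wz": 0,"hand": 8.5},
    {"x": -7.5,"y": -7.6,"z": 0,"wx": 0,"wy": 0,"wz": 0,"hand": 8.5},
    {"x": -10.3,"y": -10.5,"z": 0,"wx": 0,"wy": 0,"wz": 0,"hand": 8.5},
    {"x": -13.1,"y": -13.4,"z": 0,"wx": 0,"wy": 0,"wz": 0,"hand": 8.5},
    {"x": -15.9,"y": -16.2,"z": 0,"wx": 0,"wy": 0,"wz": 0,"hand": 8.5},
    {"x": -17.8,"y": -18.2,"z": 0.3,"wx": 0,"wy": 0,"wz": 0,"hand": 8.5},
    {"x": -18.4,"y": -18.85,"z": 0.6,"wx": 0,"wy": 0,"wz": 0,"hand": 8.5},
    {"x": -18.4,"y": -18.85,"z": 0.6,"wx": 0,"wy": 0,"wz": 0,"hand": 8.5},
    {"x": -18.4,"y": -18.85,"z": 0.6,"wx": 0,"wy": 0,"wz": 0,"hand": 8.5}
  ]
}}

```text
time: 17.55
position: [0.456, -0.0246, 0.1513]
tool_rot: [180.0, -0.0, 88.5]
ft_force: [-0.1, 0.4, -0.2]
gripper_width: 0.0847
grip_force: 0.0
```

```bash
python3 -c "
from h import *
weigh(5);go([.455,-.025,.072])"
```

```text
F mean [ 0.384 -0.389  0.063] sd [0.547 0.227 0.323]
t 17.8 pos [ 0.4568 -0.024   0.1516] rot [ 1.7999e+02 -1.0000e-02  8.8660e+01] f [-0.64 -0.5   0.34] w 0.085 gf 0.0
shift [-0.11 -0.18  7.96] turn [ 0.002 -0.002  0.026]
```

Request:
{"api": "step_arm", "payload": {
  "moves": [
    {"x": -0.1,"y": -0.15,"z": 2,"wx": 0,"wy": 0,"wz": 0,"hand": 8.5},
    {"x": -0.1,"y": -0.15,"z": 4,"wx": 0,"wy": 0,"wz": 0,"hand": 8.5},
    {"x": -0.1,"y": -0.15,"z": 5.8,"wx": 0,"wy": 0,"wz": 0,"hand": 8.5},
    {"x": -0.1,"y": -0.15,"z": 7.1,"wx": 0,"wy": 0,"wz": 0,"hand": 8.5},
    {"x": -0.1,"y": -0.15,"z": 7.8,"wx": 0,"wy": 0,"wz": 0,"hand": 8.5},
    {"x": -0.1,"y": -0.15,"z": 7.95,"wx": 0,"wy": 0,"wz": 0,"hand": 8.5},
    {"x": -0.1,"y": -0.15,"z": 7.95,"wx": 0,"wy": 0,"wz": 0,"hand": 6.5},
    {"x": -0.1,"y": -0.15,"z": 7.95,"wx": 0,"wy": 0,"wz": 0,"hand": 5.8},
    {"x": -0.1,"y": -0.15,"z": 7.95,"wx": 0,"wy": 0,"wz": 0,"hand": 5.4},
    {"x": -0.1,"y": -0.15,"z": 7.95,"wx": 0,"wy": 0,"wz": 0,"hand": 5.4}
  ]
}}

```text
time: 18.63
position: [0.4552, -0.0258, 0.0732]
tool_rot: [179.9, 0.0, 88.6]
ft_force: [0.3, 0.7, 0.1]
gripper_width: 0.0538
grip_force: 0.0
```

Request:
{"api": "step_arm", "payload": {
  "moves": [
    {"x": 0,"y": 0,"z": 0,"wx": 0,"wy": 0,"wz": 0,"hand": 5.2},
    {"x": 0,"y": 0,"z": 0,"wx": 0,"wy": 0,"wz": 0,"hand": 4.8},
    {"x": 0,"y": 0,"z": 0,"wx": 0,"wy": 0,"wz": 0,"hand": 4},
    {"x": 0,"y": 0,"z": 0,"wx": 0,"wy": 0,"wz": 0,"hand": 4},
    {"x": 0,"y": 0,"z": 0,"wx": 0,"wy": 0,"wz": 0,"hand": 4},
    {"x": 0,"y": 0,"z": 0,"wx": 0,"wy": 0,"wz": 0,"hand": 4}
  ]
}}

```text
time: 19.13
position: [0.4545, -0.0258, 0.0732]
tool_rot: [180.0, 0.0, 88.6]
ft_force: [-3.0, 0.6, 6.9]
gripper_width: 0.0509
grip_force: 62.8
```

Request:
{"api": "step_arm", "payload": {
  "moves": [
    {"x": 0,"y": 0,"z": -0.4,"wx": 0,"wy": 0,"wz": 0,"hand": 4},
    {"x": 0,"y": 0,"z": -0.8,"wx": 0,"wy": 0,"wz": 0,"hand": 4},
    {"x": 0,"y": 0,"z": -1.2,"wx": 0,"wy": 0,"wz": 0,"hand": 4},
    {"x": 0,"y": 0,"z": -1.6,"wx": 0,"wy": 0,"wz": 0,"hand": 4},
    {"x": 0,"y": 0,"z": -2,"wx": 0,"wy": 0,"wz": 0,"hand": 4},
    {"x": 0,"y": 0,"z": -2.5,"wx": 0,"wy": 0,"wz": 0,"hand": 4},
    {"x": 0,"y": 0,"z": -3.5,"wx": 0,"wy": 0,"wz": 0,"hand": 4},
    {"x": 0,"y": 0,"z": -5.5,"wx": 0,"wy": 0,"wz": 0,"hand": 4},
    {"x": 0,"y": 0,"z": -8,"wx": 0,"wy": 0,"wz": 0,"hand": 4},
    {"x": 0,"y": 0,"z": -9.5,"wx": 0,"wy": 0,"wz": 0,"hand": 4}
  ]
}}

```text
time: 19.97
position: [0.4555, -0.0258, 0.1712]
tool_rot: [179.7, 0.0, 88.6]
ft_force: [0.9, -0.5, -4.7]
gripper_width: 0.0508
grip_force: 65.0
```

Request:
{"api": "step_arm", "payload": {
  "moves": [
    {"x": 0,"y": 0,"z": 0,"wx": 0,"wy": 0,"wz": 0,"hand": 4},
    {"x": 0,"y": 0,"z": 0,"wx": 0,"wy": 0,"wz": 0,"hand": 4},
    {"x": 0,"y": 0,"z": 0,"wx": 0,"wy": 0,"wz": 0,"hand": 4},
    {"x": 0,"y": 0,"z": 0,"wx": 0,"wy": 0,"wz": 0,"hand": 4},
    {"x": 0,"y": 0,"z": 0,"wx": 0,"wy": 0,"wz": 0,"hand": 4},
    {"x": 0,"y": 0,"z": 0,"wx": 0,"wy": 0,"wz": 0,"hand": 4}
  ]
}}

```text
time: 20.47
position: [0.4535, -0.0255, 0.1657]
tool_rot: [-179.8, -0.0, 88.6]
ft_force: [0.3, -0.6, -4.5]
gripper_width: 0.0507
grip_force: 65.2
```

```bash
python3 -c "
from h import *
weigh(20);go([.640,.060,.169])"
```

```text
F mean [-0.    -0.043 -4.861] sd [0.425 0.518 0.516]
t 21.47 pos [ 0.4544 -0.0256  0.1671] rot [180.    -0.    88.57] f [-0.16 -0.24 -5.06] w 0.0506 gf 65.16685366630554
shift [ 9.02 18.34 -0.19] turn [ 0.    -0.     0.012]
```

The middle tin hefts 4.9 N against about 2.3 and 1.1 N, so it is clearly the heaviest. Raising it to hold there.

Request:
{"api": "step_arm", "payload": {
  "moves": [
    {"x": 0,"y": 0,"z": -1,"wx": 0,"wy": 0,"wz": 0,"hand": 4},
    {"x": 0,"y": 0,"z": -3,"wx": 0,"wy": 0,"wz": 0,"hand": 4},
    {"x": 0,"y": 0,"z": -5,"wx": 0,"wy": 0,"wz": 0,"hand": 4},
    {"x": 0,"y": 0,"z": -7,"wx": 0,"wy": 0,"wz": 0,"hand": 4},
    {"x": 0,"y": 0,"z": -8.5,"wx": 0,"wy": 0,"wz": 0,"hand": 4},
    {"x": 0,"y": 0,"z": -9.5,"wx": 0,"wy": 0,"wz": 0,"hand": 4},
    {"x": 0,"y": 0,"z": -10,"wx": 0,"wy": 0,"wz": 0,"hand": 4},
    {"x": 0,"y": 0,"z": -10,"wx": 0,"wy": 0,"wz": 0,"hand": 4},
    {"x": 0,"y": 0,"z": -10,"wx": 0,"wy": 0,"wz": 0,"hand": 4},
    {"x": 0,"y": 0,"z": -10,"wx": 0,"wy": 0,"wz": 0,"hand": 4}
  ]
}}

```text
time: 22.3
position: [0.4538, -0.0256, 0.2658]
tool_rot: [-179.9, -0.0, 88.6]
ft_force: [-0.7, 0.7, -4.8]
gripper_width: 0.0508
grip_force: 65.1
```

Request:
{"api": "step_arm", "payload": {
  "moves": [
    {"x": 0,"y": 0,"z": 0,"wx": 0,"wy": 0,"wz": 0,"hand": 4},
    {"x": 0,"y": 0,"z": 0,"wx": 0,"wy": 0,"wz": 0,"hand": 4},
    {"x": 0,"y": 0,"z": 0,"wx": 0,"wy": 0,"wz": 0,"hand": 4},
    {"x": 0,"y": 0,"z": 0,"wx": 0,"wy": 0,"wz": 0,"hand": 4},
    {"x": 0,"y": 0,"z": 0,"wx": 0,"wy": 0,"wz": 0,"hand": 4},
    {"x": 0,"y": 0,"z": 0,"wx": 0,"wy": 0,"wz": 0,"hand": 4}
  ]
}}

```text
time: 22.8
position: [0.4543, -0.0257, 0.267]
tool_rot: [-180.0, -0.0, 88.6]
ft_force: [0.9, -0.5, -3.9]
gripper_width: 0.0509
grip_force: 65.1
```

```bash
python3 - <<'E'
from h import *
c=weigh(8);go([.454,-.026,.26]); print(telemetry.state()['joint_velocities'].round(2))
save('final.png',cv2.resize(c['image'][60:300,180:500],None,fx=2.5,fy=2.5))
E
```

```text
F mean [-0.095 -0.019 -4.514] sd [0.36  0.456 0.428]
t 23.2 pos [ 0.4544 -0.0257  0.2671] rot [179.99   0.    88.57] f [-0.03  0.54 -5.18] w 0.0507 gf 65.11842012405396
shift [-0.04 -0.04  0.71] turn [0.001 0.    0.012]
[ 0.04 -0.11 -0.06  0.02  0.03  0.01]
```

View pics/final.png

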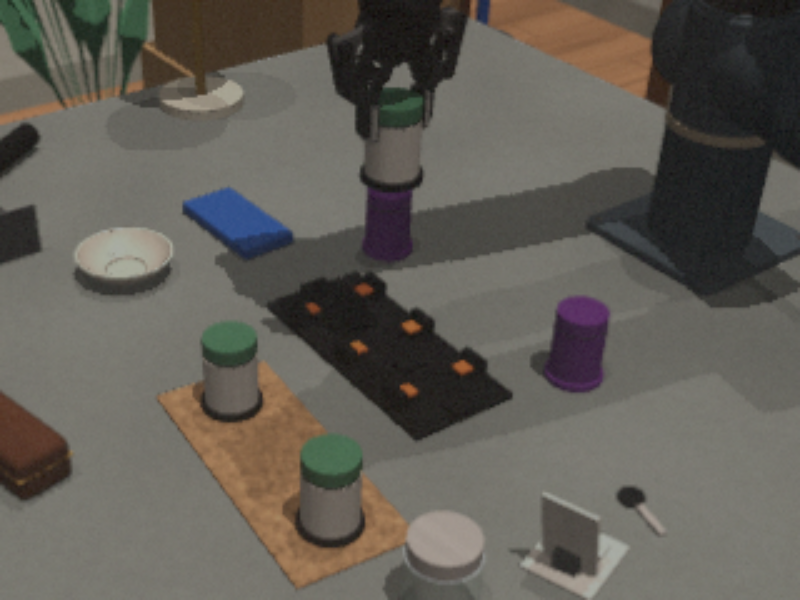

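The final view shows both light tins upright on the mat at (232,370) and (331,490), and the rack empty. The heaviest tin is held upright at (392,140), with its bottom about 20 cm up, and nothing else has moved.

```bash
python3 -c "
from station import ticket
print(ticket.job_done())"
```

```text
the job is handed in; nothing more can be done
None
```

The job is handed in: the heaviest tin (the middle one, about 4.9 N against roughly 2.3 N and 1.1 N) is held upright and still about 20 cm above the shelf, and the two lighter tins stand upright on the cork mat.

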